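# Load the tin lane on the shop counter and shut its gate

### The arm

A 7-joint arm with a two-finger parallel gripper is mounted at the origin on the work surface. World frame = base frame: x ahead of the robot, y to its left, z up, the work surface at z = 0. Lengths are in m, angles in rad, forces in N, time in s.
With the tool pointing down it reaches from about 0.4 to 0.75 m from the base axis. Payload 19.5 kg.
Tool frame: the origin (TCP) lies at the very end of the fingers, on their centre line; the grasp point (between the pads) lies 19 mm behind it; z points along the fingers, y is the line along which they close (so a half turn about z gives the same grasp; the last joint's range is limited). The gripper opens to 85 mm and grips with 20 to 120 N. Pads are 22 mm wide; open, the fingers measure 114 mm over their backs; the gripper's body (76 mm by 85 mm) begins 54 mm behind the grasp point. The pads swing forward as they close: fully open they stand 13 mm farther back than shut.
Start: joints at [1.249, 0.707, -0.028, 1.485, 0.022, 0.951, -0.075], TCP at [0.159, -0.553, 0.231] pointing down, gripper open.
Joint ranges: [-2.71, 2.71], [-0.32, 2.16], [-1.57, 1.52], [0, 2.45], [-1.46, 4.6], [0, 2.02], [-2.83, 2.83]. Speed limits (rad/s): [1.89, 1.89, 2.57, 2.57, 3.01, 3.01, 3.01].

### API

Orientations are given as a unit quaternion [w, x, y, z].
In Python, from station import env, vision gives the robot as it stands.
- The arm moves only by the shell command python3 -m jog 'ROWS' [FORCE]. ROWS is JSON, a list of rows, each a list of 7 numbers: the opening, from 0 (shut) to 1 (fully open), then the shift along the tool's x, y, z in m, then the turn, a rotation vector about the tool's x, y, z in rad. A call has exactly 5 rows; each row is the pose to reach, as a shift and turn from the pose commanded when the call began, along the tool's axes at that moment; what a row does not reach only later rows make up. A row lasts 1/10 s, in which the tool goes at most 50 mm and 8.59 degrees, less where a joint would pass 70% of its speed; a pose out of reach is approached as far as the arm can. A call with a gripper value outside its range is refused whole. The fingers move at their own pace and stop on an object; FORCE is the grip in N (left out, the last holds). Time passes only in rows, so rows that repeat a pose let the fingers close, or fill a call up. It gives the time, the measured TCP pose, the force, the opening and the grip force at its end, in the units of the state.
- env.sense(): the state, without advancing time (a new reading comes with each control period).
- vision.get_image(name): name is "scene" or "top" or "wrist"; returns a dict with "pixels" (384x512x3 uint8, blue, green, red), "camera_matrix" (3x3 intrinsics, pixels), "world_to_cam" (4x4, takes a point from world to camera coordinates). Camera axes: x right, y down, z forward; pixel columns grow to the right and rows downward; lengths in m; the calibration is good to about 2 mm. A picture is of the moment at which its call begins. There is no depth.
- env.hand_in(): hands the job in; it is judged then, once.
The state is a dict: "time": time; "joint_positions": joint angles; "joint_velocities": joint speeds; "effort": joint torques, N m; "eef_pos": TCP position; "ee_rot": TCP orientation; "contact_force": force on the tool from outside, world axes, zero at the start; "torque": the same for the moment, N m; "finger_gap": finger opening in m; "gripper_force": force on a finger pad.
Only numpy, scipy, OpenCV 4.12 (cv2) and the standard library are available. Lean on these libraries where they do the work, as an engineer would, in place of code of your own. Each camera call takes 0.05 s, during which the arm holds its last target. There are 200 camera calls.

### The job

Slide the three loose round tins along the counter, one after another, into the lane between the two low guide rails so that they stand upright in single file inside it; do not lift them or tip them over. When all three are in, swing the lane's gate fully shut across the mouth behind them and let go. Leave the jar, the red-topped carton and the scoop alone.

Things in the scene. Friction and masses are not known exactly. Their poses are not given: they have to be found in the camera images.
- lane: Fixed aluminium lane on the counter. Origin on the counter at the middle of its mouth; +x points into the lane, +y left, z up. Two rails 24 mm high, 10 mm thick, inner faces at y = +-44 mm, run from x = 20 to 254 mm, where a 55 mm high end stop closes it. From x = 20 back to -20 mm the rails flare out to about 58 mm from the centre line. No floor plate: tins slide on the counter.
- tin1: Loose plain steel tin with brass lid, upright cylinder 80 mm in diameter, 85 mm tall, about 0.4 kg, on the open counter before the lane's mouth. Origin at the centre of its underside, z up. The three tins are identical, any order will do; together they take 240 of the 254 mm from mouth to end stop. A tin pushed against another pushes it along.
- tin2: The same kind of tin as tin1.
- tin3: The same kind of tin as tin1.
- gate (a joint): Gate angle about its upright hinge, rad: 0 = fully shut (stop), blade straight across the mouth along lane +y; anticlockwise from above opens, to 2.9. Starts wide open, swung out to the lane's right. Slight friction (0.03 N m), stays where left. Blade: steel bar 8 mm thick reaching 127 mm from the hinge axis, 38 to 56 mm above the counter; shut, its inner face is at lane x = -4 mm.
- gate_handle (a point): Point on the axis of the gate's handle: an upright black round rod 14 mm in diameter that stands on the blade near its free end, from 56 to 126 mm above the counter. The point is 110 mm above the counter and 108 mm from the hinge axis.
- gate_hinge (a point): Point on the gate's upright hinge axis, 110 mm above the counter, at lane x = -8 mm, y = -70 mm. The hinge knuckle (18 mm in diameter) reaches only 60 mm above the counter.
- jar: Bystander: amber glass jar 84 mm in diameter, 150 mm tall. Origin at the centre of its underside. Leave alone.
- carton: Bystander: flat red-topped cardboard carton 124 x 214 x 53 mm. Origin at the centre of its underside. Leave alone.
- scoop: Bystander: aluminium half-round scoop lying on the counter, 200 mm long, 70 mm wide. Origin on its underside near the middle, local +x towards its open mouth. Leave alone.
Things that resemble listed ones, but are neither listed nor needed, are in the scene too. Leave any orange look-alike of the tin2 alone.

How it is judged:
By the outcome, as a careful person would: the job done as asked, in the order asked, and still so for the second after the job is handed in, with the robot touching nothing.
It also fails if it takes over 72 s, if anything falls off the work surface, if the arm or the gripper's body presses on something with over 40 N, if the wrist force passes 120 N, or if a joint passes its speed limit or range.

## Working session

There is one attempt and no reset: what is moved stays moved. The work goes in short steps, Python scripts to look and compute and a shell command to move; the robot and the scene stay as the last step left them, time stands still between calls to the robot, and variables do not carry over. Pictures are saved under pics/ and viewed, at most 10 in all, crops included, and the job is handed in when it is done.

```bash
mkdir -p pics; ls
python3 - <<'E'
from station import env, vision
import cv2
for n in("top","scene"):
    d=vision.get_image(n); cv2.imwrite(f"pics/{n}0.png",d["pixels"]); print(n,d["camera_matrix"].tolist(),d["world_to_cam"].round(4).tolist())
s=env.sense(); print(s["time"],s["eef_pos"],s["ee_rot"],s["finger_gap"])
E
```

```text
pics
top [[490.58388760882985, 0.0, 253.36925289785265], [0.0, 490.58388760882985, 193.79306187375914], [0.0, 0.0, 1.0]] [[0.0023, -1.0, 0.003, -0.0361], [-0.9972, -0.0026, -0.0753, 0.5655], [0.0753, -0.0029, -0.9972, 1.259], [0.0, 0.0, 0.0, 1.0]]
scene [[346.7200579508471, 0.0, 264.2544900968209], [0.0, 346.7200579508471, 190.13612938079507], [0.0, 0.0, 1.0]] [[0.4013, 0.9159, 0.0005, -0.1696], [0.7656, -0.3351, -0.5491, -0.3774], [-0.5028, 0.2208, -0.8357, 1.1926], [0.0, 0.0, 0.0, 1.0]]
0.1 [ 0.15872534 -0.55241     0.23090076] [-4.69678256e-04  9.90228243e-01  1.39455368e-01 -8.61107260e-05] 0.0855116307426911
```

View pics/top0.png

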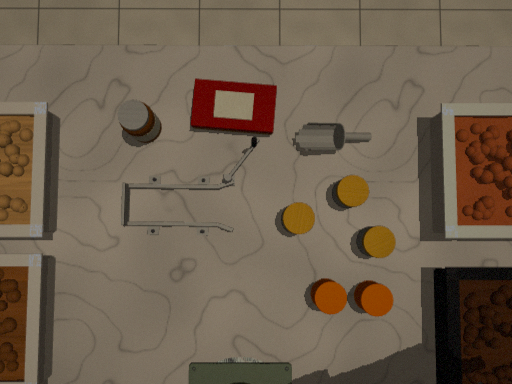

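View pics/scene0.png

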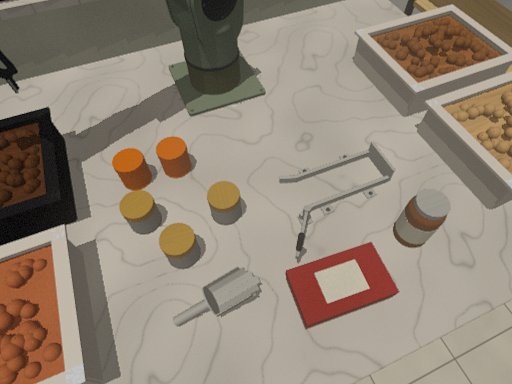

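The top view shows three brass-lidded tins at (298,218), (352,191) and (379,242). The orange-lidded ones at (330,297) and (375,299) are the look-alikes to leave alone. The lane spans columns 124–232 with its mouth to the right, and the gate handle is at (254,142). I'll measure these and confirm them in a crop.

```bash
cat > h.py <<'E'
import numpy as np, cv2
from station import env, vision
def ray(d,u,v,z):
    K=d["camera_matrix"];T=np.array(d["world_to_cam"]);R=T[:3,:3];c=-R.T@T[:3,3]
    r=R.T@np.linalg.inv(K)@[u,v,1]; return (c+r*(z-c[2])/r[2])[:2]
def tins(d,lo=(15,120,60),hi=(28,255,255)):
    m=cv2.inRange(cv2.cvtColor(d["pixels"],cv2.COLOR_BGR2HSV),lo,hi)
    out=[]
    for c in cv2.findContours(m,cv2.RETR_EXTERNAL,cv2.CHAIN_APPROX_NONE)[0]:
        if cv2.contourArea(c)>250:
            (u,v),(a,b),_=cv2.fitEllipse(cv2.convexHull(c)); out.append((u,v,a,b,*ray(d,u,v,.085)))
    return out
def st():
    s=env.sense();q=s["ee_rot"]
    from scipy.spatial.transform import Rotation as Ro
    R=Ro.from_quat([q[1],q[2],q[3],q[0]]).as_matrix()
    print("t",round(s["time"],2),"tcp",s["eef_pos"].round(4),"toolx",R[:,0].round(3),"z",R[:,2].round(3),"gap",round(s["finger_gap"],3),"F",np.round(s["contact_force"],1),"q",np.round(s["joint_positions"],2))
E
python3 - <<'E'
from h import *
d=vision.get_image("top"); img=d["pixels"]
for t in tins(d): print(np.round(t,3))
s=vision.get_image("scene")
for t in tins(s): print("scene",np.round(t,3))
cv2.imwrite("pics/crop.png",cv2.resize(img[125:325,115:405],None,fx=2.7,fy=2.7,interpolation=cv2.INTER_CUBIC))
st()
E
```

```text
[ 3.78869e+02  2.41606e+02  3.20240e+01  3.22320e+01  4.43000e-01
 -3.44000e-01]
[ 2.98276e+02  2.17899e+02  3.19440e+01  3.21420e+01  5.01000e-01
 -1.46000e-01]
[ 3.52464e+02  1.90472e+02  3.17570e+01  3.20930e+01  5.70000e-01
 -2.81000e-01]
[ 16.487 117.005  33.044 448.295   0.752   0.559]
scene [176.73  240.037  33.446  36.188   0.576  -0.28 ]
scene [136.654 205.38   31.395  34.968   0.451  -0.342]
scene [ 2.22851e+02  1.96016e+02  2.95960e+01  3.21100e+01  5.08000e-01
 -1.46000e-01]
scene [421.533  99.51   35.52   71.747   0.426   0.503]
t 0.2 tcp [ 0.1587 -0.5525  0.231 ] toolx [ 0.961  0.276 -0.   ] z [-0.     0.001 -1.   ] gap 0.085 F [ 0.6 -0.2 -0.4] q [ 1.25  0.71 -0.03  1.48  0.02  0.95 -0.08]
```

View pics/crop.png

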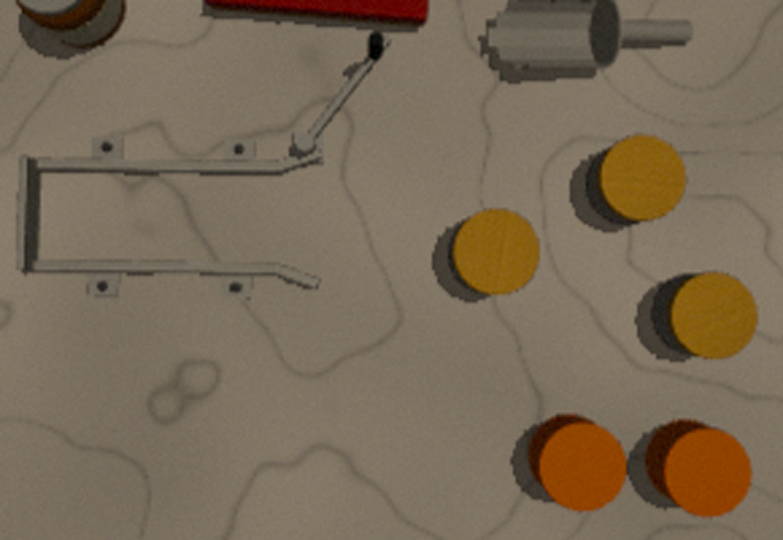

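The crop confirms the three brass tins as the targets. The rails' inner edges run from about (38,167)/(38,262) to (280,172)/(277,264), the flare tips are at (321,157)/(319,284), the hinge is at (303,145) and the handle top is at (376,40).

Run:
```python
from h import *
d=vision.get_image("top")
for n,u,v,z in [("inR near",280,172,.024),("inR far",38,170,.024),("inL near",277,264,.024),("inL far",38,262,.024),("tipR",321,157,.024),("tipL",319,284,.024),("hinge",303,145,.06),("handle",376,40,.126),("stop back top",22,213,.055)]:
    print(n,ray(d,u/2.7+115-.3,v/2.7+125-.3,z).round(4))
```

```text
inR near [0.5792 0.0564]
inR far [0.5806 0.2899]
inL near [0.4906 0.0586]
inL far [0.4919 0.288 ]
tipR [0.5939 0.0169]
tipL [0.4715 0.0182]
hinge [0.6016 0.0325]
handle [ 0.6892 -0.0356]
stop back top [0.5373 0.2962]
```

Lane centreline is at world x≈0.5355 with heading +y and the mouth at y≈0.037. The hinge is at (0.604,0.030) and the handle at (0.689,−0.036), 109 mm apart, which fits the 108 mm given. The plan is to push each tin from behind with the fingers half open, as a V, with tool x turned to world +y.

```bash
python3 -m jog '[[0.47,0.043,-0.024,0,0,0,-0.14],[0.47,0.086,-0.048,0,0,0,-0.28],[0.47,0.129,-0.072,0,0,0,-0.42],[0.47,0.172,-0.096,0,0,0,-0.56],[0.47,0.212,-0.12,0,0,0,-0.7]]' 40; python3 -c "
from h import *
st()"
```

```text
time: 0.75
eef_pos: [0.3307, -0.3771, 0.2314]
ee_rot: [0.0, 0.881, 0.473, 0.0]
contact_force: [0.7, -0.8, -0.0]
finger_gap: 0.0401
gripper_force: 0.0
t 0.75 tcp [ 0.3307 -0.3771  0.2314] toolx [0.552 0.834 0.   ] z [ 0. -0. -1.] gap 0.04 F [ 0.7 -0.8 -0. ] q [ 0.9   0.6  -0.21  1.74  0.16  0.81  0.04]
```

```bash
python3 -m jog '[[0.47,0.05,0.01,0,0,0,-0.14],[0.47,0.1,0.02,0,0,0,-0.28],[0.47,0.15,0.03,0,0,0,-0.42],[0.47,0.2,0.04,0,0,0,-0.56],[0.47,0.2366,0.0495,0,0,0,-0.592]]'; python3 -m jog '[[0.47,0,0,0.03,0,0,0],[0.47,0,0,0.07,0,0,0],[0.47,0,0,0.11,0,0,0],[0.47,0,0,0.15,0,0,0],[0.47,0,0,0.15,0,0,0]]'
python3 - <<'E'
from h import *
st(); d=vision.get_image("wrist"); cv2.imwrite("pics/w1.png",d["pixels"])
E
```

```text
time: 1.25
eef_pos: [0.5038, -0.2076, 0.2313]
ee_rot: [-0.0, 0.704, 0.71, 0.0]
contact_force: [0.2, -0.9, 0.2]
finger_gap: 0.0401
gripper_force: 0.0
time: 1.75
eef_pos: [0.5004, -0.209, 0.0776]
ee_rot: [-0.003, 0.707, 0.708, -0.001]
contact_force: [-0.6, 0.3, 1.9]
finger_gap: 0.0402
gripper_force: 0.0
t 1.75 tcp [ 0.5004 -0.209   0.0776] toolx [-0.002  1.     0.002] z [-0.006  0.002 -1.   ] gap 0.04 F [-0.6  0.3  1.9] q [ 0.47  0.9  -0.25  1.75  0.38  0.55 -0.02]
```

View pics/w1.png

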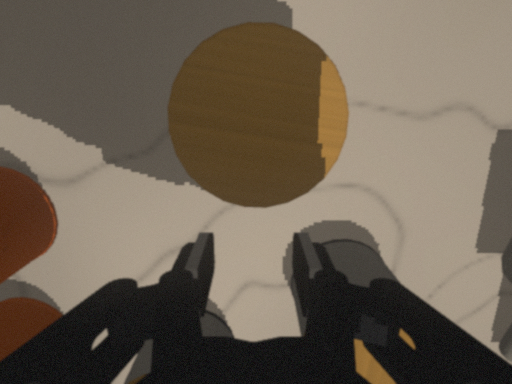

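The wrist view shows tin A's lid at (258,115), centred between the fingertips at columns 205 and 303. Next I lower the tool and push.

```bash
python3 -m jog '[[0.47,0,0.001,0.02,0,0,0],[0.47,0,0.001,0.042,0,0,0],[0.47,0.008,0.001,0.042,0,0,0],[0.47,0.018,0.001,0.042,0,0,0],[0.47,0.028,0.002,0.042,0,0,0]]'
python3 -m jog '[[0.47,0.014,0.003,0,0,0,0],[0.47,0.03,0.007,0,0,0,0],[0.47,0.046,0.011,0,0,0,0],[0.47,0.062,0.015,0,0,0,0],[0.47,0.078,0.019,0,0,0,0]]'
python3 -m jog '[[0.47,0.016,0.004,0,0,0,0],[0.47,0.032,0.008,0,0,0,0],[0.47,0.048,0.011,0,0,0,0],[0.47,0.064,0.013,0,0,0,0],[0.47,0.074,0.0135,0,0,0,0]]'
python3 - <<'E'
from h import *
st(); d=vision.get_image("top"); cv2.imwrite("pics/t2.png",cv2.resize(d["pixels"][100:330,100:420],None,fx=2.4,fy=2.4))
for t in tins(d): print(np.round(t,3))
E
```

```text
time: 2.3
eef_pos: [0.5049, -0.1812, 0.0412]
ee_rot: [0.001, 0.707, 0.707, 0.0]
contact_force: [0.3, -2.5, 1.4]
finger_gap: 0.04
gripper_force: 1.3
time: 2.8
eef_pos: [0.5239, -0.103, 0.0407]
ee_rot: [0.001, 0.707, 0.707, 0.0]
contact_force: [-0.7, -5.1, 4.1]
finger_gap: 0.0402
gripper_force: 3.4
time: 3.3
eef_pos: [0.5373, -0.0281, 0.0405]
ee_rot: [0.001, 0.706, 0.708, 0.001]
contact_force: [-0.3, -5.2, 5.7]
finger_gap: 0.0403
gripper_force: 3.4
t 3.3 tcp [ 0.5373 -0.0281  0.0405] toolx [-0.002  1.     0.   ] z [ 0.002  0.    -1.   ] gap 0.04 F [-0.3 -5.2  5.7] q [ 0.08  0.95 -0.16  1.79  0.31  0.43 -0.3 ]
[ 3.78730e+02  2.41592e+02  3.19770e+01  3.25200e+01  4.43000e-01
 -3.44000e-01]
[ 3.52305e+02  1.90577e+02  3.18930e+01  3.23090e+01  5.69000e-01
 -2.80000e-01]
[ 15.871 141.401  33.051 336.456   0.69    0.559]
```

View pics/t2.png

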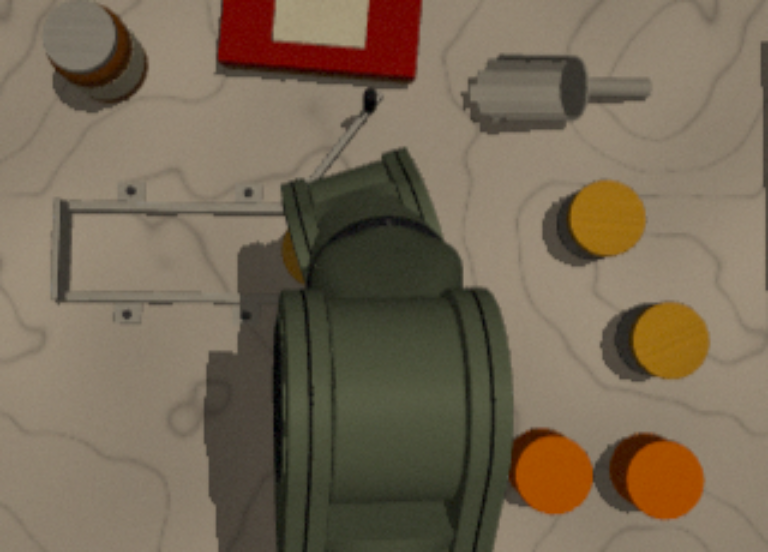

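The top view shows the tin, largely hidden by the arm, entering the mouth at (293,250), with the two other tins unmoved. I'll continue in.

```bash
python3 -m jog '[[0.47,0.016,0,0,0,0,0],[0.47,0.034,-0.001,0,0,0,0],[0.47,0.052,-0.002,0,0,0,0],[0.47,0.07,-0.002,0,0,0,0],[0.47,0.085,-0.002,0,0,0,0]]'
python3 -m jog '[[0.47,-0.01,0,0,0,0,0],[0.47,-0.03,0,-0.02,0,0,0],[0.47,-0.06,0,-0.06,0,0,0],[0.47,-0.1,0,-0.09,0,0,0],[0.47,-0.14,0,-0.1,0,0,0]]'
python3 - <<'E'
from h import *
st()
E
```

```text
time: 3.85
eef_pos: [0.5347, 0.0557, 0.0399]
ee_rot: [0.0, 0.707, 0.707, 0.0]
contact_force: [-0.4, -5.8, 6.6]
finger_gap: 0.0402
gripper_force: 3.3
time: 4.35
eef_pos: [0.5352, -0.0872, 0.1422]
ee_rot: [0.001, 0.707, 0.707, 0.001]
contact_force: [0.7, -0.2, -0.6]
finger_gap: 0.0404
gripper_force: 0.0
t 4.35 tcp [ 0.5352 -0.0872  0.1422] toolx [-0.001  1.    -0.   ] z [ 0.003 -0.    -1.   ] gap 0.04 F [ 0.7 -0.2 -0.6] q [ 0.23  0.79 -0.24  1.71  0.28  0.67 -0.16]
```

```bash
python3 -m jog '[[0.47,-0.05,0.008,0,0,0,0],[0.47,-0.1,0.016,0,0,0,0],[0.47,-0.15,0.024,0,0,0,0],[0.47,-0.2,0.03,0,0,0,0],[0.47,-0.25,0.037,0,0,0,0]]'
python3 -m jog '[[0.47,-0.01,0,0,0,0,0],[0.47,-0.01,0,0.02,0,0,0],[0.47,-0.01,0,0.06,0,0,0],[0.47,-0.01,0,0.1,0,0,0],[0.47,-0.01,0,0.102,0,0,0]]'
python3 - <<'E'
from h import *
st(); d=vision.get_image("top")
for t in tins(d): print(np.round(t,3))
E
```

```text
time: 4.85
eef_pos: [0.5706, -0.3353, 0.1395]
ee_rot: [-0.0, 0.707, 0.707, 0.0]
contact_force: [0.9, 1.3, 0.2]
finger_gap: 0.0403
gripper_force: 0.0
time: 5.35
eef_pos: [0.5688, -0.3414, 0.033]
ee_rot: [-0.003, 0.707, 0.707, -0.001]
contact_force: [-0.1, -0.4, 0.3]
finger_gap: 0.0401
gripper_force: 0.0
t 5.35 tcp [ 0.5688 -0.3414  0.033 ] toolx [-0.001  1.     0.003] z [-0.006  0.003 -1.   ] gap 0.04 F [-0.1 -0.4  0.3] q [ 0.61  1.1  -0.28  1.27  0.34  0.82  0.24]
[ 3.73767e+02  2.39376e+02  1.98270e+01  3.08800e+01  4.49000e-01
 -3.32000e-01]
[1.97743e+02 2.04786e+02 3.21680e+01 3.24900e+01 5.33000e-01 1.03000e-01]
[ 3.52683e+02  1.90508e+02  3.15100e+01  3.17030e+01  5.70000e-01
 -2.81000e-01]
[ 15.821 143.488  33.156 322.055   0.685   0.559]
```

```bash
python3 -m jog '[[0.47,0.01,0.001,-0.006,0,0,0],[0.47,0.02,0.001,-0.006,0,0,0],[0.47,0.034,0,-0.006,0,0,0],[0.47,0.05,-0.002,-0.006,0,0,0],[0.47,0.066,-0.004,-0.006,0,0,0]]'
python3 -m jog '[[0.47,0.018,-0.002,0,0,0,0],[0.47,0.036,-0.005,0,0,0,0],[0.47,0.054,-0.008,0,0,0,0],[0.47,0.072,-0.011,0,0,0,0],[0.47,0.09,-0.014,0,0,0,0]]'
python3 -m jog '[[0.47,0.018,-0.003,0,0,0,0],[0.47,0.036,-0.006,0,0,0,0],[0.47,0.054,-0.009,0,0,0,0],[0.47,0.072,-0.012,0,0,0,0],[0.47,0.09,-0.015,0,0,0,0]]'
python3 - <<'E'
from h import *
st()
E
```

```text
time: 5.9
eef_pos: [0.5686, -0.2758, 0.0458]
ee_rot: [0.002, 0.707, 0.707, 0.0]
contact_force: [2.0, -4.1, 4.5]
finger_gap: 0.0401
gripper_force: 3.0
time: 6.4
eef_pos: [0.5544, -0.1856, 0.0457]
ee_rot: [0.002, 0.707, 0.707, 0.001]
contact_force: [1.2, -6.5, 5.4]
finger_gap: 0.0399
gripper_force: 3.4
time: 6.9
eef_pos: [0.5392, -0.0955, 0.0455]
ee_rot: [0.002, 0.707, 0.707, 0.001]
contact_force: [1.5, -5.1, 5.4]
finger_gap: 0.0404
gripper_force: 3.6
t 6.9 tcp [ 0.5392 -0.0955  0.0455] toolx [-0.001  1.    -0.001] z [ 0.004 -0.001 -1.   ] gap 0.04 F [ 1.5 -5.1  5.4] q [ 0.2   0.95 -0.17  1.75  0.31  0.46 -0.17]
```

```bash
python3 -m jog '[[0.47,0.017,-0.002,0.004,0,0,0],[0.47,0.034,-0.004,0.004,0,0,0],[0.47,0.051,-0.004,0.004,0,0,0],[0.47,0.068,-0.004,0.004,0,0,0],[0.47,0.085,-0.004,0.004,0,0,0]]'
python3 -m jog '[[0.47,0.014,0,0,0,0,0],[0.47,0.028,0,0,0,0,0],[0.47,0.042,0,0,0,0,0],[0.47,0.056,0,0,0,0,0],[0.47,0.064,0,0,0,0,0]]'
python3 -m jog '[[0.47,-0.01,0,0,0,0,0],[0.47,-0.03,0,-0.02,0,0,0],[0.47,-0.06,-0.02,-0.06,0,0,0],[0.47,-0.1,-0.03,-0.09,0,0,0],[0.47,-0.14,-0.04,-0.1,0,0,0]]'
python3 -m jog '[[0.47,-0.05,-0.008,0,0,0,0],[0.47,-0.1,-0.016,0,0,0,0],[0.47,-0.15,-0.024,0,0,0,0],[0.47,-0.2,-0.032,0,0,0,0],[0.47,-0.25,-0.04,0,0,0,0]]'
python3 - <<'E'
from h import *
st(); d=vision.get_image("top")
for t in tins(d): print(np.round(t,3))
E
```

```text
time: 7.4
eef_pos: [0.5347, -0.0102, 0.0411]
ee_rot: [0.001, 0.707, 0.707, 0.001]
contact_force: [-0.2, -4.4, 0.7]
finger_gap: 0.0405
gripper_force: 3.1
time: 7.9
eef_pos: [0.5347, 0.0537, 0.0409]
ee_rot: [0.001, 0.707, 0.708, 0.001]
contact_force: [0.7, -9.5, 6.7]
finger_gap: 0.0403
gripper_force: 5.2
time: 8.4
eef_pos: [0.4943, -0.0884, 0.1424]
ee_rot: [0.002, 0.706, 0.708, 0.001]
contact_force: [0.7, -1.8, -0.6]
finger_gap: 0.0403
gripper_force: 0.0
time: 8.9
eef_pos: [0.4539, -0.3366, 0.1402]
ee_rot: [0.001, 0.707, 0.707, 0.0]
contact_force: [0.6, -0.5, 0.1]
finger_gap: 0.0402
gripper_force: 0.0
t 8.9 tcp [ 0.4539 -0.3366  0.1402] toolx [-0.     1.    -0.001] z [ 0.001 -0.001 -1.   ] gap 0.04 F [ 0.6 -0.5  0.1] q [ 0.73  0.82 -0.3   1.63  0.32  0.74  0.29]
[ 3.76436e+02  2.41956e+02  2.51170e+01  3.14530e+01  4.43000e-01
 -3.38000e-01]
[1.83400e+02 2.04686e+02 3.96820e+01 6.58610e+01 5.33000e-01 1.39000e-01]
[ 15.207 159.613  34.573 225.785   0.645   0.558]
```

```bash
python3 -m jog '[[0.47,-0.03,-0.004,0,0,0,0],[0.47,-0.06,-0.009,0,0,0,0],[0.47,-0.07,-0.009,0.01,0,0,0],[0.47,-0.07,-0.009,0.05,0,0,0],[0.47,-0.07,-0.009,0.098,0,0,0]]'
python3 -m jog '[[0.47,0,0,0,0,0,0],[0.47,0.008,0,0,0,0,0],[0.47,0.018,0,0,0,0,0],[0.47,0.028,0.001,0,0,0,0],[0.47,0.042,0.003,0,0,0,0]]'
python3 - <<'E'
from h import *
st(); d=vision.get_image("scene"); cv2.imwrite("pics/s3.png",d["pixels"])
E
```

```text
time: 9.45
eef_pos: [0.4465, -0.4048, 0.0416]
ee_rot: [0.002, 0.707, 0.707, 0.0]
contact_force: [0.2, -0.8, -1.0]
finger_gap: 0.0405
gripper_force: 0.0
time: 9.95
eef_pos: [0.4497, -0.3621, 0.043]
ee_rot: [0.001, 0.707, 0.707, -0.0]
contact_force: [-0.5, -4.7, 5.5]
finger_gap: 0.0401
gripper_force: 2.9
t 9.95 tcp [ 0.4497 -0.3621  0.043 ] toolx [-0.     1.    -0.002] z [ 0.002 -0.002 -1.   ] gap 0.04 F [-0.5 -4.7  5.5] q [ 0.74  0.98 -0.24  1.64  0.38  0.56  0.28]
```

View pics/s3.png

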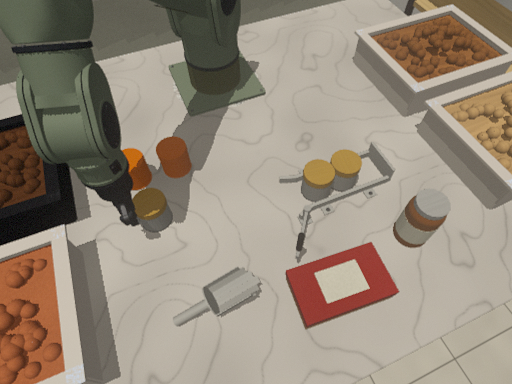

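The scene view shows two tins standing in the lane at (318,178) and (346,165), with the third held against the fingers at (150,208). I'll push it in now.

```bash
python3 -m jog '[[0.47,0.017,0.004,0,0,0,0],[0.47,0.034,0.009,0,0,0,0],[0.47,0.051,0.014,0,0,0,0],[0.47,0.068,0.019,0,0,0,0],[0.47,0.085,0.024,0,0,0,0]]'
python3 -m jog '[[0.47,0.017,0.005,0,0,0,0],[0.47,0.034,0.01,0,0,0,0],[0.47,0.051,0.015,0,0,0,0],[0.47,0.068,0.02,0,0,0,0],[0.47,0.085,0.025,0,0,0,0]]'
python3 -m jog '[[0.47,0.017,0.005,0,0,0,0],[0.47,0.034,0.01,0,0,0,0],[0.47,0.051,0.015,0,0,0,0],[0.47,0.068,0.02,0,0,0,0],[0.47,0.085,0.025,0,0,0,0]]'
python3 - <<'E'
from h import *
st()
E
```

```text
time: 10.5
eef_pos: [0.4735, -0.2765, 0.0422]
ee_rot: [0.001, 0.707, 0.707, -0.0]
contact_force: [-0.4, -4.8, 4.1]
finger_gap: 0.0399
gripper_force: 2.7
time: 11.0
eef_pos: [0.4983, -0.1914, 0.0422]
ee_rot: [0.001, 0.707, 0.707, -0.0]
contact_force: [-1.9, -5.5, 4.4]
finger_gap: 0.0398
gripper_force: 2.7
time: 11.5
eef_pos: [0.5231, -0.1063, 0.0422]
ee_rot: [0.0, 0.707, 0.707, 0.0]
contact_force: [-1.8, -4.5, 4.1]
finger_gap: 0.04
gripper_force: 2.9
t 11.5 tcp [ 0.5231 -0.1063  0.0422] toolx [-0.001  1.    -0.001] z [ 0.001 -0.001 -1.   ] gap 0.04 F [-1.8 -4.5  4.1] q [ 0.21  0.94 -0.13  1.8   0.27  0.41 -0.12]
```

```bash
python3 -m jog '[[0.47,0.016,0.005,0,0,0,0],[0.47,0.032,0.009,0,0,0,0],[0.47,0.048,0.012,0,0,0,0],[0.47,0.064,0.012,0,0,0,0],[0.47,0.08,0.012,0,0,0,0]]'
python3 -m jog '[[0.47,0.012,0,0,0,0,0],[0.47,0.024,0,0,0,0,0],[0.47,0.036,0,0,0,0,0],[0.47,0.048,0,0,0,0,0],[0.47,0.058,0,0,0,0,0]]'
python3 - <<'E'
from h import *
st(); d=vision.get_image("scene"); cv2.imwrite("pics/s4.png",cv2.resize(d["pixels"][110:290,200:420],None,fx=3,fy=3))
E
```

```text
time: 12.0
eef_pos: [0.5349, -0.0262, 0.0421]
ee_rot: [0.0, 0.707, 0.707, 0.0]
contact_force: [0.5, -3.7, 3.5]
finger_gap: 0.0396
gripper_force: 2.6
time: 12.5
eef_pos: [0.5347, 0.0309, 0.0421]
ee_rot: [0.001, 0.707, 0.707, -0.0]
contact_force: [0.3, -9.6, 5.1]
finger_gap: 0.0402
gripper_force: 5.3
t 12.5 tcp [0.5347 0.0309 0.0421] toolx [-0.     1.    -0.001] z [ 0.001 -0.001 -1.   ] gap 0.04 F [ 0.3 -9.6  5.1] q [-0.07  0.94 -0.09  1.8   0.19  0.41 -0.3 ]
```

View pics/s4.png

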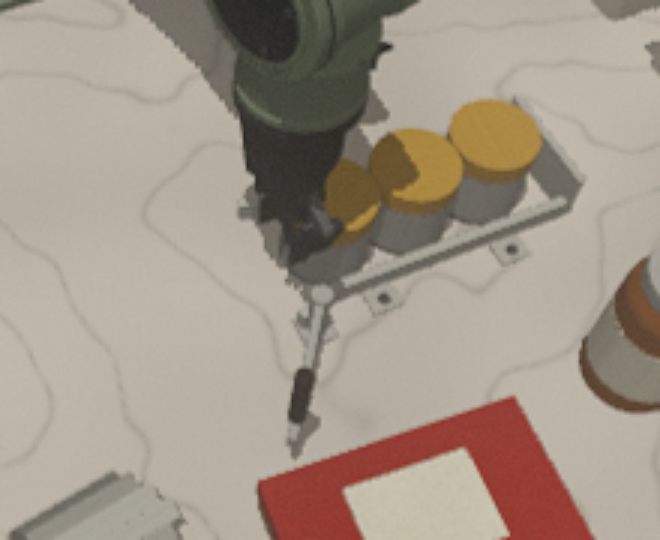

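All three tins are in file, with a little travel left before the end stop. I'll push slowly while watching the force.

```bash
python3 -m jog '[[0.47,0.002,0,0,0,0,0],[0.47,0.004,0,0,0,0,0],[0.47,0.006,0,0,0,0,0],[0.47,0.008,0,0,0,0,0],[0.47,0.009,0,0,0,0,0]]'
```

```text
time: 13.05
eef_pos: [0.5348, 0.0386, 0.042]
ee_rot: [0.001, 0.707, 0.707, -0.0]
contact_force: [0.0, -11.4, 8.3]
finger_gap: 0.0403
gripper_force: 5.9
```

```bash
python3 -m jog '[[0.47,0.002,0,0,0,0,0],[0.47,0.003,0,0,0,0,0],[0.47,0.004,0,0,0,0,0],[0.47,0.004,0,0,0,0,0],[0.47,0.004,0,0,0,0,0]]'
python3 -m jog '[[0.6,-0.015,0,0,0,0,0],[0.6,-0.04,0,-0.02,0,0,0],[0.6,-0.07,0,-0.06,0,0,0],[0.6,-0.11,0,-0.1,0,0,0],[0.6,-0.15,-0.02,-0.13,0,0,0]]'
python3 - <<'E'
from h import *
st(); d=vision.get_image("top")
img=d["pixels"]
cv2.imwrite("pics/t5.png",cv2.resize(img[120:250,110:280],None,fx=4.5,fy=4.5,interpolation=cv2.INTER_CUBIC))
E
```

```text
time: 13.55
eef_pos: [0.5348, 0.0427, 0.0419]
ee_rot: [0.001, 0.707, 0.707, -0.0]
contact_force: [-1.2, -10.3, 7.3]
finger_gap: 0.0404
gripper_force: 5.2
time: 14.05
eef_pos: [0.5188, -0.1003, 0.1675]
ee_rot: [0.001, 0.707, 0.708, 0.001]
contact_force: [0.9, -0.8, -0.2]
finger_gap: 0.0517
gripper_force: 0.0
t 14.05 tcp [ 0.5188 -0.1003  0.1675] toolx [-0.001  1.     0.   ] z [ 0.002  0.    -1.   ] gap 0.052 F [ 0.9 -0.8 -0.2] q [ 0.24  0.73 -0.2   1.74  0.2   0.69 -0.07]
```

View pics/t5.png

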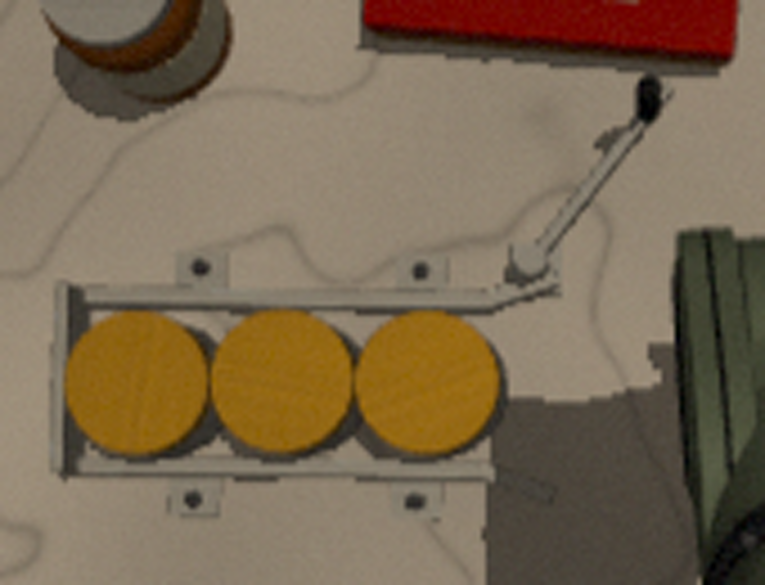

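The top view shows all three tins in single file at (137,383), (281,381) and (427,381), clear of the mouth. The handle top is at (650,84) and the hinge at (530,258). Next I grip the handle.

```bash
python3 -m jog '[[0.6,0.016,0.043,0,0,0,0],[0.6,0.032,0.086,0,0,0,0],[0.6,0.048,0.129,0,0,0,0],[0.6,0.064,0.171,0,0,0,0],[0.6,0.064,0.171,0,0,0,0]]'
python3 - <<'E'
from h import *
st(); d=vision.get_image("wrist"); cv2.imwrite("pics/w6.png",d["pixels"])
E
```

```text
time: 14.6
eef_pos: [0.6917, -0.0324, 0.1646]
ee_rot: [-0.0, 0.706, 0.708, 0.001]
contact_force: [-1.1, 0.1, -1.5]
finger_gap: 0.0515
gripper_force: 0.0
t 14.6 tcp [ 0.6917 -0.0324  0.1646] toolx [-0.003  1.     0.002] z [ 0.001  0.002 -1.   ] gap 0.051 F [-1.1  0.1 -1.5] q [ 0.07  0.98 -0.19  1.05  0.17  1.12 -0.11]
```

View pics/w6.png

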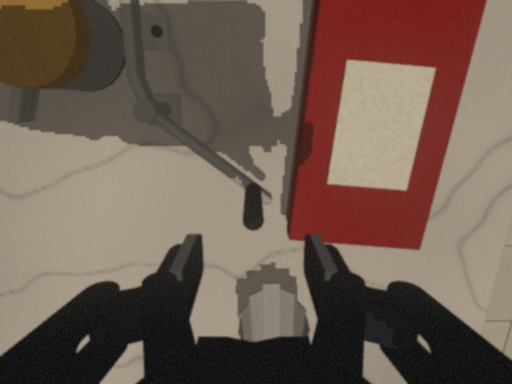

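The wrist view shows the rod top at (253,220), midway between the fingertips at columns 195 and 313. Now I descend and grip.

```bash
python3 - <<'E'
from h import *
d=vision.get_image("wrist"); print(ray(d,253,220,.126), ray(d,253,192,.06), ray(d,150,110,.06)); st()
E
python3 -m jog '[[0.6,0,0,0.02,0,0,0],[0.6,0,0,0.05,0,0,0],[0.6,0,0,0.087,0,0,0],[0.6,0,0,0.087,0,0,0],[0.6,0,0,0.087,0,0,0]]'
python3 -c "
from h import *
st()"
```

```text
[ 0.68904253 -0.03325228] [ 0.6890014 -0.0346566] [0.60804208 0.03252771]
t 14.7 tcp [ 0.689  -0.0346  0.1647] toolx [-0.001  1.     0.   ] z [-0.001  0.    -1.   ] gap 0.051 F [ 0.5 -0.5  0. ] q [ 0.07  0.98 -0.18  1.06  0.17  1.12 -0.11]
time: 15.2
eef_pos: [0.6888, -0.0352, 0.0798]
ee_rot: [0.0, 0.707, 0.707, -0.0]
contact_force: [-0.2, -0.9, 1.6]
finger_gap: 0.0515
gripper_force: 0.0
t 15.2 tcp [ 0.6888 -0.0352  0.0798] toolx [-0.  1. -0.] z [ 0. -0. -1.] gap 0.051 F [-0.2 -0.9  1.6] q [ 0.07  1.07 -0.18  1.14  0.19  0.94 -0.12]
```

```bash
python3 -m jog '[[0.1,0,0,0,0,0,0],[0.1,0,0,0,0,0,0],[0.1,0,0,0,0,0,0],[0.1,0,0,0,0,0,0],[0.1,0,0,0,0,0,0]]' 20
python3 -m jog '[[0.1,-0.009,-0.008,0,0,0,0],[0.1,-0.017,-0.016,0,0,0,0],[0.1,-0.0235,-0.025,0,0,0,0],[0.1,-0.0295,-0.035,0,0,0,0],[0.1,-0.034,-0.045,0,0,0,0]]'
python3 -c "
from h import *
st()"
```

```text
time: 15.7
eef_pos: [0.6906, -0.0354, 0.0802]
ee_rot: [0.002, 0.707, 0.707, 0.001]
contact_force: [7.9, -4.9, 3.6]
finger_gap: 0.0132
gripper_force: 22.8
time: 16.2
eef_pos: [0.6449, -0.0698, 0.08]
ee_rot: [0.002, 0.707, 0.707, 0.001]
contact_force: [5.8, -6.3, 3.3]
finger_gap: 0.0138
gripper_force: 22.6
t 16.2 tcp [ 0.6449 -0.0698  0.08  ] toolx [ 0.     1.    -0.001] z [ 0.003 -0.001 -1.   ] gap 0.014 F [ 5.8 -6.3  3.3] q [ 0.13  1.01 -0.18  1.34  0.21  0.81 -0.1 ]
```

```bash
python3 -m jog '[[0.1,-0.0035,-0.0105,0,0,0,0],[0.1,-0.0065,-0.0215,0,0,0,0],[0.1,-0.0075,-0.033,0,0,0,0],[0.1,-0.008,-0.0445,0,0,0,0],[0.1,-0.007,-0.0555,0,0,0,0]]'
python3 -m jog '[[0.1,0.002,-0.011,0,0,0,0],[0.1,0.0055,-0.022,0,0,0,0],[0.1,0.01,-0.0325,0,0,0,0],[0.1,0.0155,-0.042,0,0,0,0],[0.1,0.022,-0.0515,0,0,0,0]]'
python3 -c "
from h import *
st()"
```

```text
time: 16.7
eef_pos: [0.589, -0.0761, 0.0797]
ee_rot: [0.001, 0.707, 0.707, 0.001]
contact_force: [2.1, -1.9, 2.7]
finger_gap: 0.0131
gripper_force: 22.6
time: 17.2
eef_pos: [0.5376, -0.0536, 0.0796]
ee_rot: [0.001, 0.707, 0.707, 0.001]
contact_force: [3.2, -0.2, 1.4]
finger_gap: 0.0133
gripper_force: 22.4
t 17.2 tcp [ 0.5376 -0.0536  0.0796] toolx [-0.  1. -0.] z [ 0.003 -0.    -1.   ] gap 0.013 F [ 3.2 -0.2  1.4] q [ 0.12  0.88 -0.14  1.77  0.23  0.51 -0.18]
```

```bash
python3 -m jog '[[0.1,0.0075,-0.0085,0,0,0,0],[0.1,0.0155,-0.016,0,0,0,0],[0.1,0.0245,-0.023,0,0,0,0],[0.1,0.0345,-0.029,0,0,0,0],[0.1,0.0445,-0.0335,0,0,0,0]]'
python3 -m jog '[[0.1,0.01,-0.0037,0,0,0,0],[0.1,0.018,-0.0058,0,0,0,0],[0.1,0.025,-0.0068,0,0,0,0],[0.1,0.031,-0.0075,0,0,0,0],[0.1,0.034,-0.0077,0,0,0,0]]'
python3 -c "
from h import *
st()"
```

```text
time: 17.7
eef_pos: [0.5043, -0.0084, 0.0793]
ee_rot: [0.001, 0.707, 0.707, 0.001]
contact_force: [6.4, -0.2, 3.7]
finger_gap: 0.0132
gripper_force: 22.7
time: 18.2
eef_pos: [0.4978, 0.0258, 0.0793]
ee_rot: [0.001, 0.707, 0.708, 0.002]
contact_force: [13.4, -2.2, 2.3]
finger_gap: 0.0132
gripper_force: 22.7
t 18.2 tcp [0.4978 0.0258 0.0793] toolx [-0.001  1.     0.001] z [ 0.005  0.001 -1.   ] gap 0.013 F [13.4 -2.2  2.3] q [-0.06  0.85 -0.1   1.92  0.2   0.38 -0.31]
```

```bash
python3 -m jog '[[0.1,0.001,0.002,0,0,0,0],[0.1,0.002,0.002,0,0,0,0],[0.1,0.003,0.002,0,0,0,0],[0.1,0.004,0.002,0,0,0,0],[0.1,0.005,0.002,0,0,0,0]]'
python3 -m jog '[[0.1,0.001,0,0,0,0,0],[0.1,0.002,0,0,0,0,0],[0.1,0.003,0,0,0,0,0],[0.1,0.004,0,0,0,0,0],[0.1,0.004,0,0,0,0,0]]'
```

```text
time: 18.7
eef_pos: [0.4979, 0.0275, 0.0792]
ee_rot: [0.001, 0.708, 0.707, -0.001]
contact_force: [1.0, -22.4, 11.0]
finger_gap: 0.0134
gripper_force: 23.2
time: 19.2
eef_pos: [0.4979, 0.0297, 0.0791]
ee_rot: [0.002, 0.708, 0.706, -0.002]
contact_force: [2.3, -29.3, 5.9]
finger_gap: 0.0132
gripper_force: 22.8
```

It's hard against the stop. I'll release, lift and check.

```bash
python3 -m jog '[[0.5,0,0,0,0,0,0],[0.5,0,0,0,0,0,0],[0.5,0,0,0,0,0,0],[0.5,0,0,0,0,0,0],[0.5,0,0,0,0,0,0]]'
python3 -m jog '[[0.5,0,0,-0.02,0,0,0],[0.5,0,0,-0.05,0,0,0],[0.5,0,0,-0.09,0,0,0],[0.5,0,0,-0.13,0,0,0],[0.5,0,0,-0.15,0,0,0]]'
python3 -m jog '[[0.5,-0.05,0,0,0,0,0],[0.5,-0.1,0,0,0,0,0],[0.5,-0.15,0,0,0,0,0],[0.5,-0.2,0,0,0,0,0],[0.5,-0.25,0,0,0,0,0]]'
python3 - <<'E'
from h import *
st(); d=vision.get_image("top")
for t in tins(d): print(np.round(t,3))
cv2.imwrite("pics/t7.png",cv2.resize(d["pixels"][75:250,100:280],None,fx=3.4,fy=3.4,interpolation=cv2.INTER_CUBIC))
E
```

```text
time: 19.7
eef_pos: [0.4978, 0.0341, 0.0786]
ee_rot: [-0.0, 0.707, 0.708, 0.0]
contact_force: [-0.1, -0.5, 0.3]
finger_gap: 0.0428
gripper_force: 0.0
time: 20.2
eef_pos: [0.4983, 0.0341, 0.2315]
ee_rot: [0.001, 0.707, 0.707, 0.001]
contact_force: [0.5, 0.3, -1.1]
finger_gap: 0.0426
gripper_force: 0.0
time: 20.7
eef_pos: [0.4977, -0.2181, 0.2287]
ee_rot: [-0.0, 0.707, 0.708, 0.0]
contact_force: [1.3, 0.5, 0.8]
finger_gap: 0.0424
gripper_force: 0.0
t 20.7 tcp [ 0.4977 -0.2181  0.2287] toolx [-0.001  1.     0.   ] z [ 0.  0. -1.] gap 0.042 F [1.3 0.5 0.8] q [ 0.46  0.67 -0.21  1.6   0.16  0.89  0.2 ]
[1.72273e+02 2.04773e+02 4.81100e+01 9.80090e+01 5.33000e-01 1.66000e-01]
[ 15.772 146.05   33.309 307.357   0.679   0.558]
```

View pics/t7.png

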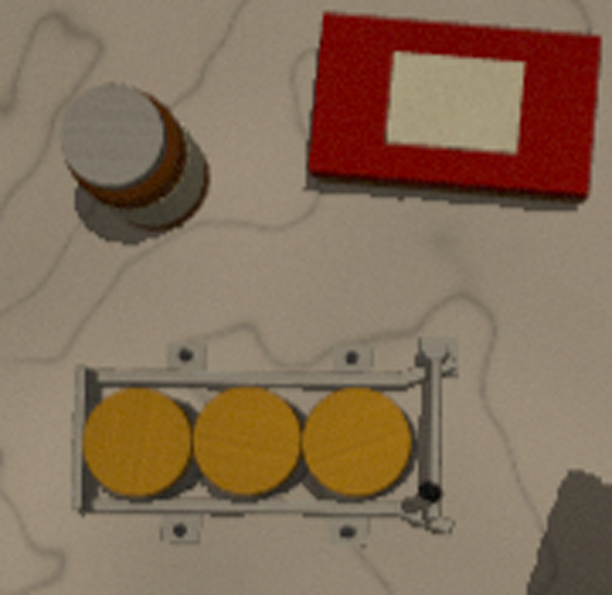

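The top view shows the three tins in file at (137,441), (247,441) and (357,441). The gate is straight across the mouth behind them, with its handle at (430,491), and the bystanders are unmoved. Handing in.

```bash
python3 -c "
from station import env
print(env.hand_in())"
```

```text
the job is handed in; nothing more can be done
None
```

All three tins stand upright in single file in the lane, the gate is pushed shut against its stop and released, and the job was handed in at about 21 s; the hand-in returned no verdict.

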